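# Take the test gauge off the bench air coupler

### The job

The pressure check on the bench air outlet is finished. Pull the coupler's brass sleeve straight back towards the outlet head until the gauge is pushed free, then let go of the sleeve so that it snaps forward by itself. Draw the gauge out of the coupler and lay it gently in the white tray, flat on its back with the dial up, without letting it drop on the bench or disturbing the beakers, tip box and wash bottle.

Things in the scene. Friction and masses are not known exactly. Their poses are not given: they have to be found in the camera images.
- turret: Fixed bench air take-off, 356 mm tall: 130 mm square steel foot 10 mm thick, white 58 mm square post with a copper pipe at its back, and on top a white outlet head (74 mm wide, 90 mm along its sloping face) leaning forward, its quick coupler and a regulator. Origin: centre of the foot on the bench; its own -x is the front; all lies about its plane y = 0.
- port (a point): Where the quick coupler leaves the middle of the head's sloping face: 210 mm above the bench, 35 mm in front of the turret's origin. From here the coupler points to the front and down, 35 degrees below level: 20 mm of steel hexagon (30 mm), then the steel body, 29.6 mm across, to the mouth. The post lies behind the face.
- regulator (a point): Centre of the aluminium air regulator above the head, 62 x 60 x 62 mm, front 65 mm in front of the turret's origin, underside 250 mm above the bench, blue knob on top, a 40 mm dial standing 20 mm out of its front. It overhangs the coupler, so an upright gripper cannot take the sleeve and pull it; one leaned 35 degrees to the front (square to the coupler) has room.
- sleeve (a joint): Sleeve travel in m: 0 = forward at rest, grows as it is pulled back to the head, stop at 0.010. The spring pulls it forward with 6 N at 0, 11 N at 0.010; freeing the plug takes 12 to 15 N. At 0.007 to 0.009 the lock opens and a sprung valve pushes plug and gauge 14 mm out within 0.5 s. Let go, it runs forward in 0.2 s. When forward it locks a seated plug.
- sleeve_mid (a point): Middle of the ribbed brass spring sleeve, on its axis: 38 mm across, 36 mm long, 68 mm from the port at rest; moves with the sleeve. Its x axis runs along the coupler back into the head and up (the way to pull), its z axis is square to that, up and to the front, its y axis is level.
- mouth (a point): Centre of the coupler's mouth, 92 mm from the port along the coupler; axes as the turret's (upright).
- gauge: Loose pressure gauge with a quick plug, about 0.17 kg, 120 mm long. Round black case 50 mm across and 28 mm deep with a white dial; a brass hexagon (21 mm across flats) and a steel plug (19 mm across) on its rim. Origin: centre of the case's flat back. z points out of the dial, x along the plug (into the coupler while plugged in). In the coupler the dial looks up and to the front, square to the coupler.
- case_mid (a point): Middle of the gauge's case, on the plug's axis, 14 mm above its back; seated it lies 138 mm from the port along the coupler. Same axes as the gauge.
- plug_tip (a point): Inner end of the gauge's plug, 95.5 mm from case_mid along the gauge's x. Seated it lies 49 mm deep inside the mouth. Freed, it lies 35 mm deep and a seal ring holds it lightly there (up to 3 degrees askew), also after the sleeve is let go; 5 to 10 N along the coupler then draws it out.
- tray: Fixed white instrument tray with a grey lining, 260 mm (x) by 190 mm (y), 28 mm high, walls 4 mm thick, inner floor 4 mm above the bench. Origin: centre of its underside.
- beaker_a: Loose glass beaker, 68 mm across, 92 mm tall; origin at the centre of its foot.
- beaker_b: A second glass beaker of the same size; origin at the centre of its foot.
- tip_box: Loose blue pipette tip box with a frosted lid, 85 x 122 mm, 86 mm tall; origin at the centre of its underside.
- wash_bottle: Loose white wash bottle with a red cap, 64 mm across, 150 mm tall; origin at the centre of its foot.
There are look-alikes about, which are no part of the job. What is shaped like the gauge but green is not meant.

How it is judged:
On the way, in this order (a step that is already met when the one before it is completed fails the run):
1. the sleeve is pulled back and the valve pushes the gauge's plug free (plug end less than 39 mm deep in the mouth) (value of joint sleeve above 0.006 m and distance between plug_tip and mouth below 0.039 m), for 0.1 s.
2. the sleeve is let go and snaps forward (faster than 0.05 m/s on its way) (velocity of joint sleeve below -0.05 m/s and value of joint sleeve above 0.002 m).
3. the sleeve is fully forward (within 1.5 mm) and the fingers are off the coupler (value of joint sleeve below 0.0015 m and contact force between the fingers and turret below 0.3 N), for 0.2 s.
At the end, for the whole second after the job is handed in: The whole gauge, plug included, lies at rest inside the tray, flat on its back on the tray's floor with the dial up (tilt under 0.2 rad, case no more than 6 mm off the floor), and the coupler's sleeve is fully forward (within 1.5 mm) (x of case_mid in the frame of tray between -0.124 and 0.124 m and y of case_mid in the frame of tray between -0.089 and 0.089 m and x of plug_tip in the frame of tray between -0.124 and 0.124 m and y of plug_tip in the frame of tray between -0.089 and 0.089 m and z of case_mid in the frame of tray below 0.024 m and angle between gauge's own z axis and vertical below 0.2 rad and linear speed of gauge below 0.02 m/s and angular speed of gauge below 0.2 rad/s and value of joint sleeve below 0.0015 m); the robot touches nothing.
It fails at once if the gauge comes down on the bench outside the tray (middle of its case lower than 32 mm) (height (world z) of case_mid below 0.032 m and (x of case_mid in the frame of tray above 0.135 m or x of case_mid in the frame of tray below -0.135 m or y of case_mid in the frame of tray above 0.1 m or y of case_mid in the frame of tray below -0.1 m)).
It fails at once if the gauge is dropped or thrown into the tray (faster than 0.4 m/s when its case is lower than 70 mm) or pressed into it with over 45 N (contact force between gauge and tray above 45 N or (height (world z) of case_mid below 0.07 m and linear speed of gauge above 0.4 m/s)).
It fails at once if a beaker is shifted more than 30 mm or tipped (distance of any of beaker_a, beaker_b from where it was at the start of the episode above 0.03 m or angle between any of beaker_a, beaker_b's own z axis and vertical above 0.4 rad).
It fails at once if the tip box or wash bottle is shifted more than 30 mm or tipped (distance of any of tip_box, wash_bottle from where it was at the start of the episode above 0.03 m or angle between any of tip_box, wash_bottle's own z axis and vertical above 0.4 rad).
It also fails if it takes over 56 s, if anything falls off the work surface, if the arm or the gripper's body presses on something with over 40 N, if the wrist force passes 120 N, or if a joint passes its speed limit or range.

### The arm

A 7-joint arm with a two-finger parallel gripper is mounted at the origin on the work surface. World frame = base frame: x ahead of the robot, y to its left, z up, the work surface at z = 0. Lengths are in m, angles in rad, forces in N, time in s.
With the tool pointing down it reaches from about 0.425 to 0.875 m from the base axis. Payload 4.7 kg.
Tool frame: the origin (TCP) lies at the very end of the fingers, on their centre line; the grasp point (between the pads) lies behind it (ctrl.tcp_to_grasp is the y of the grasp point in the tool frame, in m); y points along the fingers, x is the direction in which the jaws open and shut, and the axes are right-handed (so a half turn about y gives the same grasp; the last joint's range is limited). The gripper opens to 87 mm and grips with 3 to 60 N. Pads are 19 mm wide; open, the fingers measure 117 mm over their backs; the gripper's body (75 mm by 190 mm) begins 51 mm behind the grasp point.
Start: joints at [-1.1, 0.321, -0.07, 1.45, 0.023, 1.371, -0.057], TCP at [0.287, 0.583, 0.223] pointing down, gripper open.
Joint ranges: [-2.86, 2.86], [-0.3, 2.09], [-1.38, 1.24], [0.06, 2.45], [-1.56, 4.7], [0.09, 2.05], [-2.69, 2.69]. Speed limits (rad/s): [2.57, 2.57, 3.14, 3.14, 3.14, 3.14, 3.14].

### API

Orientations are given as a rotation vector (axis times angle).
In Python, from bench import ctrl, get_image, workorder gives the robot as it stands.
- The arm moves only by the tool drive_tool, never from a script. Its argument "increments" is text: rows parted by semicolons, each of 5 numbers parted by spaces: the shift along the tool's x, y, z in mm, then the turn about the tool's y in degrees, then the closure in counts, from 0 (fully open) to 255 (shut). In form: tx ty tz yaw fingers; .... A call has 1 to 20 rows; each row shifts and turns the commanded pose from where the row before left it, along the tool's axes as they then stand; what a row does not reach is not made up. A row lasts 1/8 s, in which the tool goes at most 62.5 mm and 10.7 degrees, less where a joint would pass 70% of its speed; a pose out of reach is approached as far as the arm can. A call is refused whole if a number of a shift passes 62.5 or a number of a turn 10.7, either way. A call with a gripper value outside its range is refused whole. The fingers move at their own pace and stop on an object; "squeeze" is the grip in N (left out, the last holds). Time passes only in rows, so rows that do not move let the fingers close. It gives the time, the measured TCP pose, the force and the opening at its end, in the units of the state.
- ctrl.get_state(): the state, without advancing time (a new reading comes with each control period).
- get_image(name): name is "side" or "top" or "wrist"; returns a dict with "img" (400x640x3 uint8, red, green, blue), "mtx" (3x3 intrinsics, pixels), "k1" (the pictures are not rectified: a ray, as slopes to the right and down, at radius r is drawn at 1 + k1 r^2 times it, then the intrinsics apply), "camera_from_world" (4x4, takes a point from world to camera coordinates). Camera axes: x right, y up, looking along -z (the intrinsics and any distortion apply to the point x, -y, -z); pixel columns grow to the right and rows downward; lengths in m; the calibration is good to about 2 mm. A picture is of the moment at which its call begins. There is no depth.
- workorder.close_job(): hands the job in, once; it reports no verdict.
The state is a dict: "time": time; "joint_positions": joint angles; "qd": joint speeds; "joint_torque": joint torques, N m; "position": TCP position; "tool_rot": TCP orientation; "ft_force": force on the tool from outside, world axes, zero at the start; "torque": the same for the moment, N m; "grip_width": opening from 0.0 (shut) to 1.0 (fully open).
Only numpy, scipy, OpenCV 4.12 (cv2) and the standard library are available. Lean on these libraries where they do the work, as an engineer would, in place of code of your own. Each camera call takes 0.05 s, during which the arm holds its last target.

## Working session

There is one attempt and no reset: what is moved stays moved. The work goes in short steps, Python scripts to look and compute and a tool call to move; the robot and the scene stay as the last step left them, time stands still between calls to the robot, and variables do not carry over. Pictures are saved under pics/ and viewed, and the job is handed in when it is done.

Besides the shell and the picture viewer there is one more tool, called after "Request:" as a command line: name --argument value ..., lists and objects as JSON in quotes. drive_tool: Moves the arm, as the interface text tells. Its arguments: {"type":"object","properties":{"increments":{"type":"string"},"squeeze":{"type":"number"}},"required":["increments"]}

```bash
ls -la; mkdir -p pics; python3 - <<'E'
from bench import ctrl,get_image,workorder
import cv2
s=ctrl.get_state();print(s, ctrl.tcp_to_grasp)
for n in ["side","top","wrist"]:
    d=get_image(n);cv2.imwrite(f"pics/{n}0.png",cv2.cvtColor(d["img"],cv2.COLOR_RGB2BGR));print(n,d["mtx"].tolist(),d["k1"],d["camera_from_world"].round(4).tolist())
E
```

```text
total 12
drwxr-xr-x  3 agent agent 4096 Dec  5 23:38 .
drwxr-xr-x 23 root  root  4096 Dec  5 23:38 ..
drwxr-xr-x  2 agent agent 4096 Dec  5 23:38 pics
{'time': 0.0, 'joint_positions': array([-1.09990891,  0.32188578, -0.07008852,  1.451646  ,  0.02261625,
        1.37078873, -0.05689649]), 'qd': array([-5.86521740e-04, -5.00203372e-04,  7.33211021e-04,  1.53390513e-03,
       -1.82646456e-03, -1.23944816e-03, -2.35009489e-05]), 'joint_torque': array([-3.95279176e-05, -4.91298866e+01, -4.04076995e-01, -3.12520480e+01,
       -6.39447151e-02,  4.37510514e-02,  1.70465250e-04]), 'position': array([0.28650327, 0.58285046, 0.22143533]), 'tool_rot': array([-1.39245962, -0.86537007,  0.86797051]), 'ft_force': array([-0.06469136, -0.20428137,  0.54455243]), 'torque': array([ 0.03663343, -0.00554728, -0.00925639]), 'grip_width': 0.9993718877318969} -0.0187
side [[374.7426265141025, 0.0, 318.26993739774434], [0.0, 374.7426265141025, 197.19302312857513], [0.0, 0.0, 1.0]] -0.034486421223750625 [[0.9825, -0.186, 0.0108, -0.5924], [0.0771, 0.459, 0.8851, -0.2231], [-0.1696, -0.8688, 0.4653, -1.1406], [0.0, 0.0, 0.0, 1.0]]
top [[484.2159188250374, 0.0, 323.383294035564], [0.0, 484.2159188250374, 208.83410306006255], [0.0, 0.0, 1.0]] -0.0013269446172613146 [[-0.0, -1.0, -0.0021, 0.0207], [0.9816, -0.0004, 0.1911, -0.6089], [-0.1911, -0.002, 0.9816, -1.333], [0.0, 0.0, 0.0, 1.0]]
wrist [[338.1899754342986, 0.0, 321.37350829387054], [0.0, 338.1899754342986, 199.74275886453614], [0.0, 0.0, 1.0]] 0.022398403048505395 [[0.441, 0.8975, -0.0001, -0.6495], [-0.8691, 0.427, -0.2497, 0.0295], [-0.2241, 0.1102, 0.9683, -0.3884], [0.0, 0.0, 0.0, 1.0]]
```

View pics/side0.png

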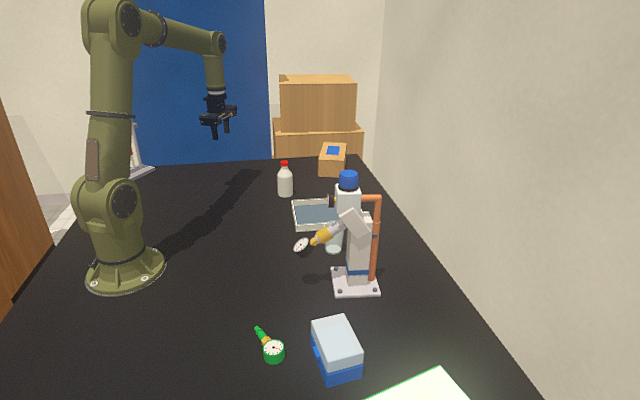

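View pics/top0.png

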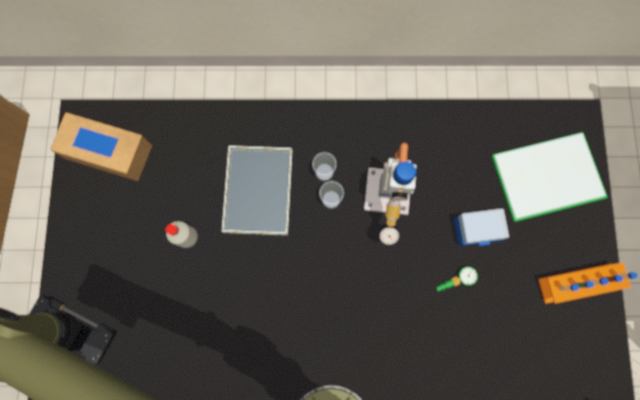

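View pics/wrist0.png

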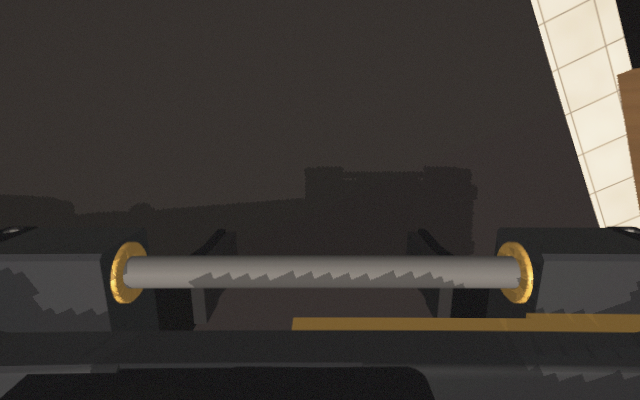

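```bash
python3 - <<'E'
from bench import ctrl,get_image
import bench,cv2,numpy as np
from scipy.spatial.transform import Rotation as R
s=ctrl.get_state();print(R.from_rotvec(s['tool_rot']).as_matrix().round(4)); print([a for a in dir(ctrl) if a[0]!='_'])
a=cv2.imread("pics/top0.png");cv2.imwrite("pics/topA.png",cv2.resize(a[130:260,330:500],None,fx=4.5,fy=4.5,interpolation=2))
a=cv2.imread("pics/side0.png");cv2.imwrite("pics/sideA.png",cv2.resize(a[160:310,270:400],None,fx=4,fy=4,interpolation=2))
E
```

```text
[[ 4.410e-01 -6.000e-04 -8.975e-01]
 [ 8.975e-01 -1.400e-03  4.410e-01]
 [-1.600e-03 -1.000e+00 -1.000e-04]]
['MotionError', 'get_state', 'tcp_to_grasp']
```

View pics/topA.png

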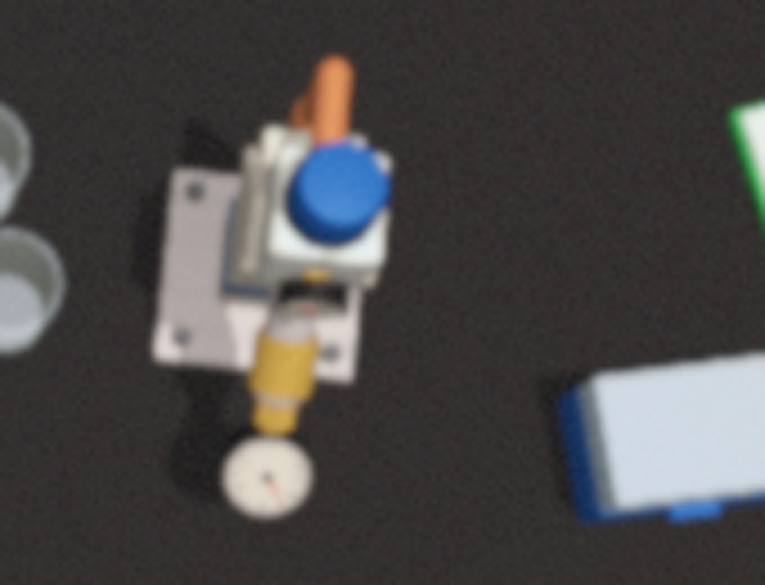

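View pics/sideA.png

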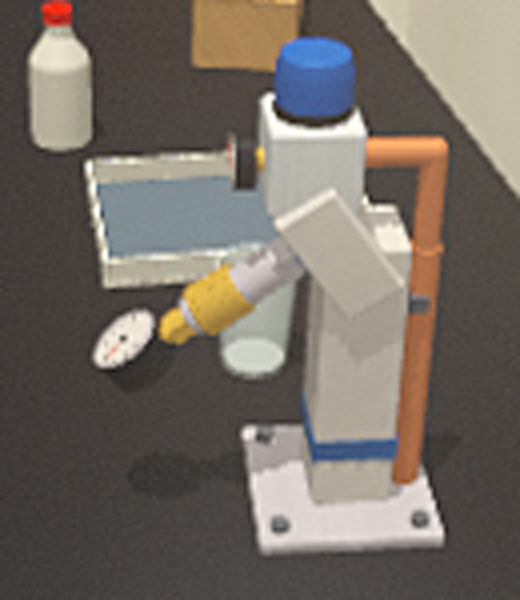

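```bash
cat > h.py <<'E'
import numpy as np,cv2,pickle
from scipy.optimize import least_squares
from scipy.spatial.transform import Rotation as R
from bench import get_image,ctrl
def proj(c,P):
    T=c["camera_from_world"];p=T[:3,:3]@np.asarray(P,float)+T[:3,3]
    a=np.array([p[0]/-p[2],-p[1]/-p[2]]);r2=a@a;a=a*(1+c["k1"]*r2)
    return np.array([c["mtx"][0,0]*a[0]+c["mtx"][0,2],c["mtx"][1,1]*a[1]+c["mtx"][1,2]])
def ray(c,uv):
    d=np.array([(uv[0]-c["mtx"][0,2])/c["mtx"][0,0],(uv[1]-c["mtx"][1,2])/c["mtx"][1,1]]);a=d.copy()
    for _ in range(20):a=d/(1+c["k1"]*(a@a))
    T=c["camera_from_world"];Rm=T[:3,:3]
    return -Rm.T@T[:3,3], Rm.T@np.array([a[0],-a[1],-1])
def atz(c,uv,z):
    o,d=ray(c,uv);return o+d*(z-o[2])/d[2]
def turret(q,p): # turret local -> world
    c,s=np.cos(q[2]),np.sin(q[2]);return np.array([q[0]+c*p[0]-s*p[1],q[1]+s*p[0]+c*p[1],p[2]])
S,C=np.sin(np.radians(35)),np.cos(np.radians(35))
def cp(s,n=0,y=0): # along coupler s from port, n along sleeve z(up front), turret local
    return np.array([-0.035-s*C-n*S,y,0.210-s*S+n*C])
def crop(img,x0,y0,x1,y1,f,name):
    cv2.imwrite("pics/"+name,cv2.resize(cv2.cvtColor(img,cv2.COLOR_RGB2BGR)[y0:y1,x0:x1],None,fx=f,fy=f,interpolation=2))
E
python3 - <<'E'
from h import *
cs={n:get_image(n) for n in("top","side")}
pickle.dump(cs,open("cams.pkl","wb"))
t,s=cs["top"],cs["side"]
f=.065
obs=[(t,(369.3,168.2),lambda q:turret(q,[f,f,.01])),(t,(364.4,209.6),lambda q:turret(q,[-f,f,.01])),(t,(408.4,214.7),lambda q:turret(q,[-f,-f,.01])),
(s,(330.8,267),lambda q:turret(q,[-f,f,.01])),(s,(335.5,296.5),lambda q:turret(q,[-f,-f,.01])),(s,(380.8,294),lambda q:turret(q,[f,-f,.01])),
(t,(389.6,236.2),lambda q:turret(q,cp(.138,.014))),(s,(301,244.8),lambda q:turret(q,cp(.138,.014)))]
fun=lambda q:np.concatenate([proj(c,g(q))-u for c,u,g in obs])
r=least_squares(fun,[.65,-.13,-.1],loss='soft_l1');print(r.x,np.degrees(r.x[2]));print(fun(r.x).reshape(-1,2).round(1))
q=r.x
for n,p in [("port",cp(0)),("sleeve",cp(.068)),("mouth",cp(.092)),("case",cp(.138))]:print(n,turret(q,p).round(4))
print("tray corners");
for uv in[(228,146),(292,147),(223,234),(288,235)]:print(atz(t,uv,.028).round(3))
for n,uv,z in[("bk a",(324,159),.092),("bk b",(332,187),.092),("bottle",(172,229),.15)]:print(n,atz(t,uv,z).round(3))
for uv in[(456,215),(461,245),(508,239),(503,209)]:print("tip",atz(t,uv,.086).round(3))
E
```

```text
[ 0.6755638  -0.17512061 -0.11088965] -6.353508680328867
[[-0.2 -1.2]
 [ 0.6 -0.7]
 [ 0.2 -1.1]
 [-1.4 -0.2]
 [-1.3 -0.3]
 [-0.4  0. ]
 [ 0.6 -0.8]
 [-1.  -0.3]]
port [ 0.6408 -0.1712  0.21  ]
sleeve [ 0.5854 -0.1651  0.171 ]
mouth [ 0.5659 -0.1629  0.1572]
case [ 0.5284 -0.1587  0.1308]
tray corners
[0.808 0.308 0.028]
[0.805 0.115 0.028]
[0.54  0.313 0.028]
[0.537 0.124 0.028]
bk a [0.748 0.019 0.092]
bk b [ 0.665 -0.004  0.092]
bottle [0.537 0.423 0.15 ]
tip [ 0.586 -0.352  0.086]
tip [ 0.501 -0.361  0.086]
tip [ 0.518 -0.493  0.086]
tip [ 0.603 -0.485  0.086]
```

```bash
python3 - <<'E'
from h import *
cs=pickle.load(open("cams.pkl","rb"));t=cs["top"]
crop(t["img"],210,130,370,250,5,"topB.png")
E
```

```text
(no output)
```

View pics/topB.png

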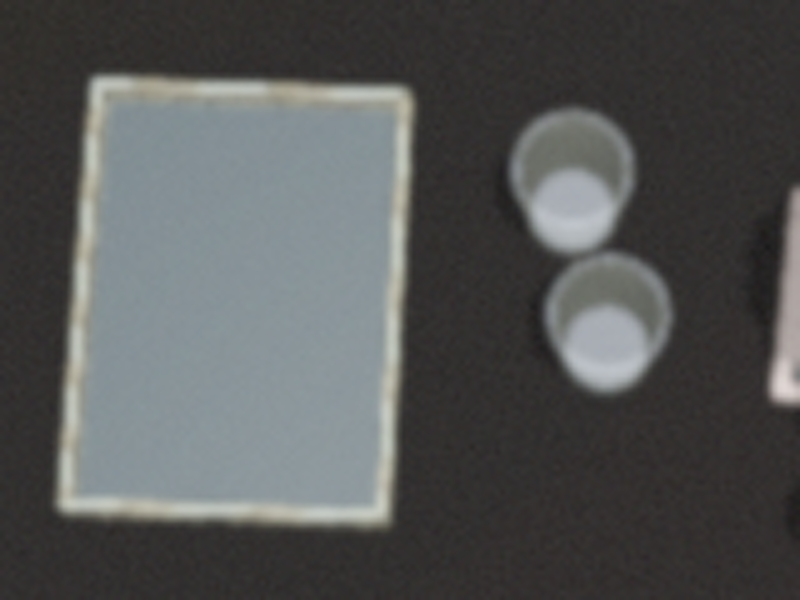

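Request:
drive_tool --increments "0 -50 0 -10 0; 0 -50 0 -10 0; 0 -50 0 0 0; -51 0 -28 0 0; -51 0 -28 0 0; -51 0 -28 0 0; -51 0 -28 0 0; -51 0 -28 0 0; -51 0 -28 0 0; -51 0 -28 0 0; -51 0 -28 0 0; -51 0 -28 0 0; -51 0 -28 0 0; -51 0 -28 0 0; -51 0 -28 0 0"

```text
time: 2.12
position: [0.5554, -0.0629, 0.3728]
tool_rot: [-1.258, -1.131, 1.129]
ft_force: [1.0, 0.6, -0.5]
grip_width: 0.996
```

```bash
cat > st.py <<'E'
from h import *
s=ctrl.get_state();M=R.from_rotvec(s['tool_rot']).as_matrix()
print('t',round(s['time'],2),'q',s['joint_positions'].round(3),'p',s['position'].round(4),'w',round(s['grip_width'],3),'F',s['ft_force'].round(1))
print(M.round(3).tolist(),'lean',np.degrees(np.arccos(-M[2,1])).round(1),'az',np.degrees(np.arctan2(M[1,1],M[0,1])).round(1))
with open('log.txt','a') as f:f.write(repr((s['joint_positions'].tolist(),s['position'].tolist(),s['tool_rot'].tolist()))+'\n')
E
python3 st.py
```

```text
t 2.12 q [-0.386  0.094  0.496  1.437 -0.045  1.62   1.57 ] p [ 0.5554 -0.0629  0.3728] w 0.996 F [ 1.   0.6 -0.5]
[[0.107, 0.001, -0.994], [0.994, 0.0, 0.107], [0.0, -1.0, -0.001]] lean 0.1 az 26.2
```

Request:
drive_tool --increments "0 -50 0 0 0; 0 -50 0 0 0; 0 -50 0 0 0; 0 -50 0 0 0; 0 0 0 0 0"

```text
time: 2.75
position: [0.5558, -0.0617, 0.5763]
tool_rot: [-1.265, -1.134, 1.126]
ft_force: [0.5, -0.2, 0.6]
grip_width: 1.001
```

```bash
python3 st.py
```

```text
t 2.75 q [-0.311  0.23   0.536  0.884 -0.132  2.047  1.614] p [ 0.5558 -0.0617  0.5763] w 1.001 F [ 0.5 -0.2  0.6]
[[0.108, 0.008, -0.994], [0.994, -0.001, 0.108], [-0.001, -1.0, -0.008]] lean 0.4 az -10.9
```

Request:
drive_tool --increments "0 -30 0 0 0; 0 -30 0 0 0; 0 0 0 0 0"

```text
time: 3.12
position: [0.5473, -0.0617, 0.6001]
tool_rot: [-1.296, -1.161, 1.107]
ft_force: [-0.2, -0.8, -0.0]
grip_width: 0.998
```

```bash
python3 st.py
```

```text
t 3.12 q [-0.17   0.194  0.321  0.856 -0.071  2.053  1.571] p [ 0.5473 -0.0617  0.6001] w 0.998 F [-0.2 -0.8 -0. ]
[[0.11, 0.047, -0.993], [0.994, -0.005, 0.109], [0.0, -0.999, -0.047]] lean 2.7 az -6.2
```

Request:
drive_tool --increments "0 -60 0 0 0; 0 -60 0 0 0; 0 -60 0 0 0; 0 -60 0 0 0; 0 0 0 0 0"

```text
time: 3.75
position: [0.5054, -0.0567, 0.6959]
tool_rot: [-1.438, -1.292, 1.016]
ft_force: [-0.1, -0.1, 0.4]
grip_width: 0.997
```

```bash
python3 st.py
```

```text
t 3.75 q [-0.511  0.071  0.653  0.795 -0.058  2.053  1.566] p [ 0.5054 -0.0567  0.6959] w 0.997 F [-0.1 -0.1  0.4]
[[0.108, 0.233, -0.966], [0.994, -0.024, 0.105], [0.002, -0.972, -0.234]] lean 13.6 az -5.8
```

Request:
drive_tool --increments "0 -60 0 0 0; 0 -60 0 0 0; 0 -60 0 0 0; 0 -60 0 0 0; 0 -60 0 0 0; 0 0 0 0 0"

```text
time: 4.5
position: [0.4542, -0.0598, 0.7659]
tool_rot: [-1.543, -1.391, 0.924]
ft_force: [0.1, -0.8, 0.1]
grip_width: 1.0
```

```bash
python3 st.py
```

```text
t 4.5 q [ 1.410e-01 -2.600e-02 -6.700e-02  7.310e-01  1.000e-03  2.053e+00
  1.531e+00] p [ 0.4542 -0.0598  0.7659] w 1.0 F [ 0.1 -0.8  0.1]
[[0.112, 0.373, -0.921], [0.994, -0.03, 0.109], [0.013, -0.927, -0.374]] lean 22.0 az -4.6
```

Request:
drive_tool --increments "0 -55 -25 0 0; 0 -55 -25 0 0; 0 -55 -25 0 0; 0 -55 -25 0 0; 0 -55 -25 0 0; 0 0 0 0 0"

```text
time: 5.25
position: [0.4413, -0.0598, 0.8772]
tool_rot: [-1.707, -1.56, 0.776]
ft_force: [-0.3, 0.6, 0.3]
grip_width: 1.002
```

```bash
python3 st.py
```

```text
t 5.25 q [ 1.070e-01 -1.000e-03 -2.900e-02  4.640e-01 -3.000e-03  2.053e+00
  1.538e+00] p [ 0.4413 -0.0598  0.8772] w 1.002 F [-0.3  0.6  0.3]
[[0.101, 0.584, -0.806], [0.995, -0.042, 0.093], [0.02, -0.811, -0.585]] lean 35.8 az -4.2
```

```bash
cat > d.py <<'E'
from h import *
q=[0.6755638,-0.17512061,-0.11088965]
def delta(Pg,off=0.0): # grasp-point target world, off mm back along tool y
    s=ctrl.get_state();M=R.from_rotvec(s['tool_rot']).as_matrix()
    T=Pg+M[:,1]*(-ctrl.tcp_to_grasp-off); return (M.T@(T-s['position'])*1000).round(1), T.round(4)
def where():
    s=ctrl.get_state();M=R.from_rotvec(s['tool_rot']).as_matrix()
    g=s['position']+M[:,1]*ctrl.tcp_to_grasp
    c,sn=np.cos(q[2]),np.sin(q[2]);d=g-np.array([q[0],q[1],0]);l=np.array([c*d[0]+sn*d[1],-sn*d[0]+c*d[1],d[2]])
    v=l-np.array([-.035,0,.21]);print('grasp pt s,n,y mm',((v[0]*-C-v[2]*S)*1000).round(1),((-v[0]*S+v[2]*C)*1000).round(1),(l[1]*1000).round(1),'tcp',s['position'].round(4))
E
python3 - <<'E'
from d import *
where()
print(delta(turret(q,cp(.072)),.12),delta(turret(q,cp(.072)),0))
E
```

```text
grasp pt s,n,y mm -209.9 686.1 88.2 tcp [ 0.4413 -0.0598  0.8772]
(array([-104.6,  559.9,  291.1]), array([ 0.523 , -0.1604,  0.2508])) (array([-104.6,  679.9,  291.1]), array([ 0.5931, -0.1655,  0.1535]))
```

Request:
drive_tool --increments "-10 20 40 0 0; -10 20 40 0 0; -10 30 40 0 0; -10 40 40 0 0; -10 45 40 0 0; -10 45 40 0 0; -10 45 40 0 0; -10 50 11 0 0; -10 50 0 0 0; -10 50 0 0 0; -5 50 0 0 0; 0 50 0 0 0; 0 40 0 0 0; 0 25 0 0 0; 0 0 0 0 0"

```text
time: 7.12
position: [0.6071, -0.1495, 0.3851]
tool_rot: [-1.608, -1.51, 0.822]
ft_force: [-1.0, 0.3, -0.0]
grip_width: 0.999
```

```bash
python3 st.py; python3 - <<'E'
from d import *
where();print(delta(turret(q,cp(.072)),0))
a=get_image("side");crop(a["img"],240,120,400,260,5,"side1.png")
b=get_image("top");crop(b["img"],330,130,460,260,4.5,"top1.png")
w=get_image("wrist");crop(w["img"],0,0,640,400,1.2,"wrist1.png")
E
```

```text
t 7.12 q [ 0.483 -0.136 -0.182  1.722 -0.193  1.056  1.817] p [ 0.6071 -0.1495  0.3851] w 0.999 F [-1.   0.3 -0. ]
[[0.09, 0.5, -0.861], [0.995, -0.004, 0.102], [0.048, -0.866, -0.497]] lean 30.0 az -0.4
grasp pt s,n,y mm -72.7 182.6 16.9 tcp [ 0.6071 -0.1495  0.3851]
(array([-27.7, 193.7, 127.6]), array([ 0.5915, -0.1648,  0.1525]))
```

View pics/side1.png

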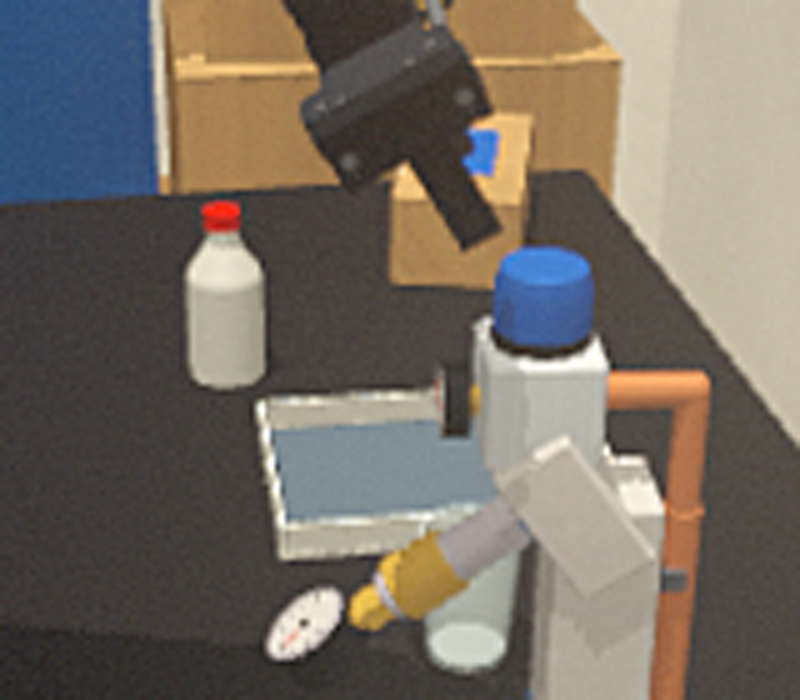

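View pics/wrist1.png

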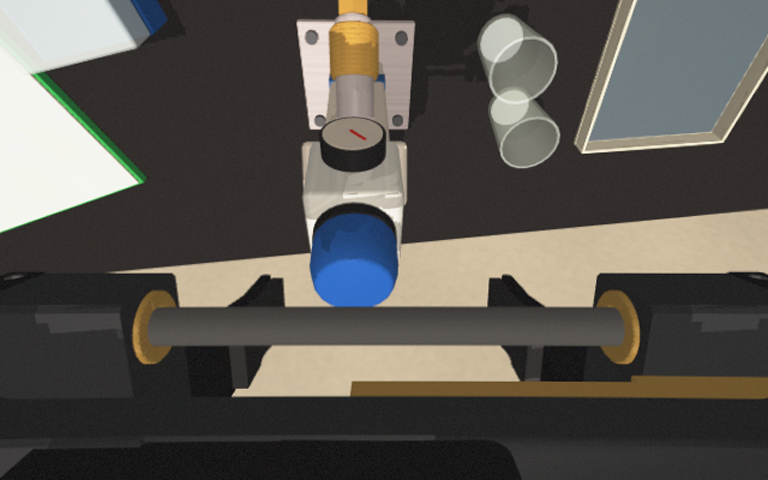

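Request:
drive_tool --increments "-7 0 32 0 0; -7 0 32 0 0; -7 0 32 0 0; -7 0 32 0 0; 0 30 0 0 0; 0 30 0 0 0; 0 30 0 0 0; 0 0 0 0 0"

```text
time: 8.28
position: [0.5549, -0.172, 0.2395]
tool_rot: [-1.595, -1.509, 0.822]
ft_force: [0.2, -0.7, 0.4]
grip_width: 1.003
```

```bash
python3 st.py; python3 - <<'E'
from d import *
where();print(delta(turret(q,cp(.072)),0))
a=get_image("side");crop(a["img"],240,120,400,260,5,"side2.png")
w=get_image("wrist");crop(w["img"],0,0,640,400,1.2,"wrist2.png")
E
```

```text
t 8.28 q [ 0.424 -0.17  -0.047  2.037 -0.271  0.808  1.986] p [ 0.5549 -0.172   0.2395] w 1.003 F [ 0.2 -0.7  0.4]
[[0.087, 0.493, -0.866], [0.995, 0.005, 0.103], [0.055, -0.87, -0.49]] lean 29.5 az 0.6
grasp pt s,n,y mm 51.1 91.7 -11.4 tcp [ 0.5549 -0.172   0.2395]
(array([ 5.7, 93.8, 11.9]), array([ 0.5914, -0.1646,  0.1524]))
```

View pics/side2.png

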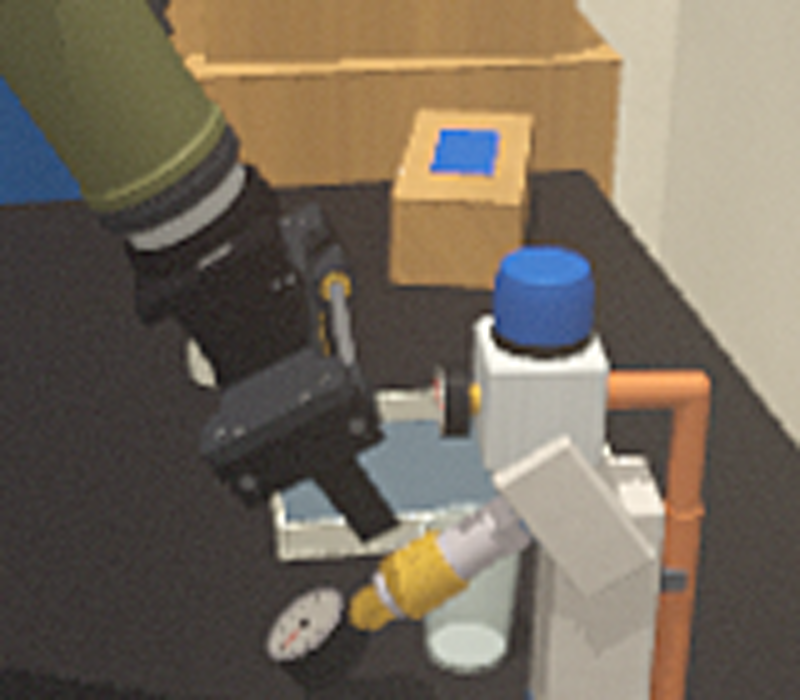

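View pics/wrist2.png

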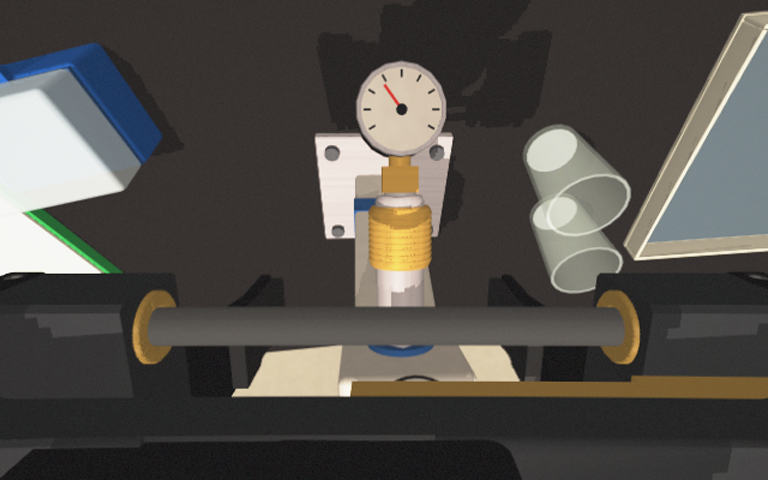

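```bash
python3 - <<'E'
from d import *
w=get_image("wrist")
for n,P in [("dial",cp(.138,.014)),("sleevefront",cp(.086)),("sleeveback",cp(.05)),("sl front top",cp(.086,.019)),("sl back top",cp(.050,.019)),("corner",None)]:
    if P is None:
        for a in((-.065,.065),(-.065,-.065),(.065,.065)):print(a,(proj(w,turret(q,[*a,.01]))*1.2).round(0))
    else: print(n,(proj(w,turret(q,P))*1.2).round(0))
E
```

```text
dial [397. 110.]
sleevefront [396. 204.]
sleeveback [396. 263.]
sl front top [399. 207.]
sl back top [399. 270.]
(-0.065, 0.065) [451. 135.]
(-0.065, -0.065) [312. 136.]
(0.065, 0.065) [436. 235.]
```

Request:
drive_tool --increments "2 20 3 0 0; 2 20 3 0 0; 2 20 3 0 0; 2 20 3 0 0; 0 14 0 0 0; 0 0 0 0 0; 0 0 0 0 0"

```text
time: 9.3
position: [0.5928, -0.1635, 0.155]
tool_rot: [-1.599, -1.511, 0.82]
ft_force: [0.0, -1.4, 0.8]
grip_width: 0.999
```

```bash
sed -i 's/^q=.*/q=[0.6755638,-0.1731,-0.11088965]/' d.py; python3 st.py; python3 - <<'E'
from d import *
where();print(delta(turret(q,cp(.072)),0))
a=get_image("side");crop(a["img"],260,150,390,260,6,"side3.png")
w=get_image("wrist");crop(w["img"],0,0,640,400,1.2,"wrist3.png")
E
```

```text
t 9.3 q [ 0.397 -0.022 -0.075  2.084 -0.29   0.603  1.99 ] p [ 0.5928 -0.1635  0.155 ] w 0.999 F [ 0.  -1.4  0.8]
[[0.088, 0.497, -0.863], [0.995, 0.003, 0.103], [0.054, -0.868, -0.494]] lean 29.8 az 0.4
grasp pt s,n,y mm 69.4 1.2 -0.7 tcp [ 0.5928 -0.1635  0.155 ]
(array([0.6, 1.5, 2.5]), array([ 0.5914, -0.1626,  0.1525]))
```

View pics/side3.png

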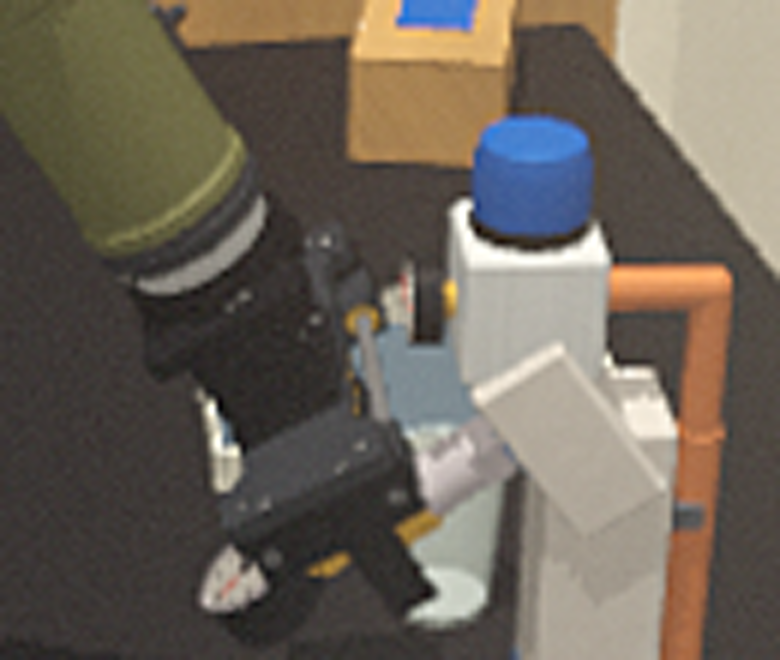

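View pics/wrist3.png

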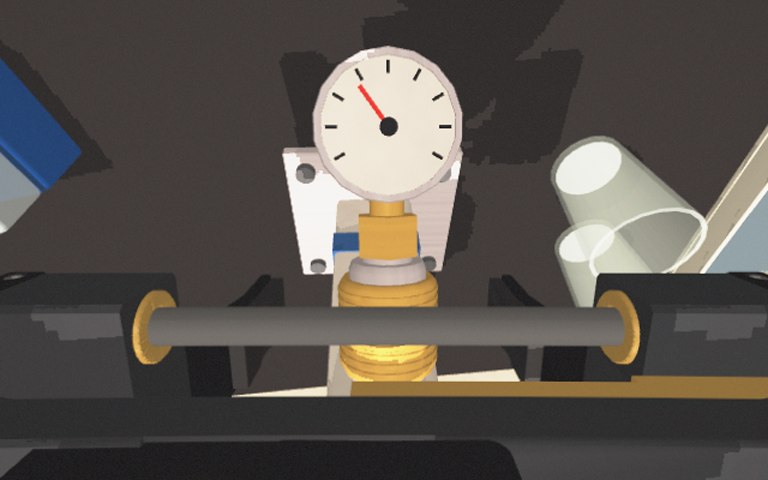

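Request:
drive_tool --increments "0 0 0 0 255; 0 0 0 0 255; 0 0 0 0 255; 0 0 0 0 255; 0 0 0 0 255; 0 0 0 0 255" --squeeze 35

```text
time: 10.15
position: [0.5924, -0.1626, 0.1536]
tool_rot: [-1.597, -1.51, 0.821]
ft_force: [-1.0, -0.5, -0.0]
grip_width: 0.434
```

```bash
python3 st.py; python3 - <<'E'
from d import *
where();s=ctrl.get_state();M=R.from_rotvec(s['tool_rot']).as_matrix()
b=turret(q,cp(-.01))-turret(q,cp(0));print('10mm pull in tool',(M.T@b*1000).round(2))
E
```

```text
t 10.15 q [ 0.397 -0.021 -0.075  2.086 -0.29   0.602  1.99 ] p [ 0.5924 -0.1626  0.1536] w 0.434 F [-1.  -0.5 -0. ]
[[0.087, 0.495, -0.864], [0.995, 0.004, 0.103], [0.055, -0.869, -0.492]] lean 29.7 az 0.5
grasp pt s,n,y mm 70.5 0.4 0.1 tcp [ 0.5924 -0.1626  0.1536]
10mm pull in tool [ 0.12 -0.96 -9.95]
```

Gripped (0.434×87 ≈ 38 mm). Pull back about 9 mm.

Request:
drive_tool --increments "0 -0.2 -2.5 0 255; 0 -0.2 -2.5 0 255; 0 -0.2 -2.5 0 255; 0 -0.2 -2 0 255; 0 0 0 0 255; 0 0 0 0 255"

```text
time: 10.9
position: [0.5967, -0.1631, 0.1565]
tool_rot: [-1.59, -1.506, 0.825]
ft_force: [-13.3, 2.4, 5.0]
grip_width: 0.432
```

```bash
python3 st.py; python3 - <<'E'
from d import *
where()
w=get_image("wrist");crop(w["img"],0,0,640,400,1.2,"wrist4.png")
E
```

```text
t 10.9 q [ 0.395 -0.011 -0.076  2.067 -0.28   0.618  1.978] p [ 0.5967 -0.1631  0.1565] w 0.432 F [-13.3   2.4   5. ]
[[0.087, 0.488, -0.868], [0.995, 0.006, 0.103], [0.056, -0.873, -0.485]] lean 29.2 az 0.8
grasp pt s,n,y mm 65.2 0.3 0.1 tcp [ 0.5967 -0.1631  0.1565]
```

View pics/wrist4.png

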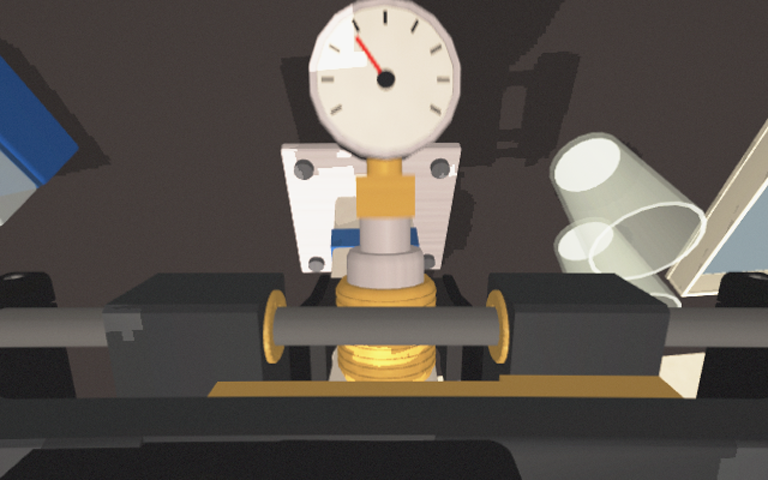

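Request:
drive_tool --increments "0 -0.2 -1.5 0 255; 0 -0.2 -1.5 0 255; 0 0 0 0 255; 0 0 0 0 255"

```text
time: 11.45
position: [0.598, -0.1632, 0.1575]
tool_rot: [-1.588, -1.505, 0.826]
ft_force: [-15.3, 1.9, 5.0]
grip_width: 0.433
```

```bash
python3 st.py; python3 - <<'E'
from d import *
where()
w=get_image("wrist");crop(w["img"],0,0,640,400,1.2,"wrist5.png")
E
```

```text
t 11.45 q [ 0.395 -0.008 -0.076  2.06  -0.277  0.623  1.975] p [ 0.598  -0.1632  0.1575] w 0.433 F [-15.3   1.9   5. ]
[[0.087, 0.486, -0.869], [0.995, 0.007, 0.103], [0.056, -0.874, -0.483]] lean 29.1 az 0.8
grasp pt s,n,y mm 63.5 0.3 0.1 tcp [ 0.598  -0.1632  0.1575]
```

View pics/wrist5.png

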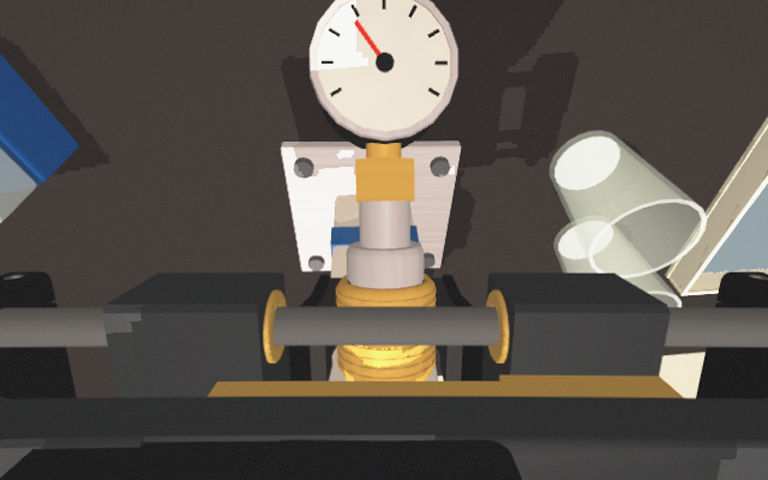

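Request:
drive_tool --increments "0 0 -0.5 0 255; 0 0 0 0 255; 0 0 0 0 255; 0 0 0 0 0; 0 0 0 0 0; 0 0 0 0 0; 0 0 0 0 0; 0 0 0 0 0"

```text
time: 12.5
position: [0.6031, -0.1643, 0.1612]
tool_rot: [-1.598, -1.51, 0.821]
ft_force: [0.6, 0.5, 0.1]
grip_width: 0.913
```

```bash
python3 st.py; python3 - <<'E'
from d import *
where()
w=get_image("wrist");crop(w["img"],0,0,640,400,1.2,"wrist6.png")
a=get_image("side");crop(a["img"],260,150,390,260,6,"side6.png")
E
```

```text
t 12.5 q [ 0.394 -0.007 -0.077  2.055 -0.278  0.616  1.974] p [ 0.6031 -0.1643  0.1612] w 0.913 F [0.6 0.5 0.1]
[[0.088, 0.495, -0.864], [0.995, 0.004, 0.103], [0.054, -0.869, -0.492]] lean 29.7 az 0.5
grasp pt s,n,y mm 57.3 0.4 -0.4 tcp [ 0.6031 -0.1643  0.1612]
```

View pics/wrist6.png

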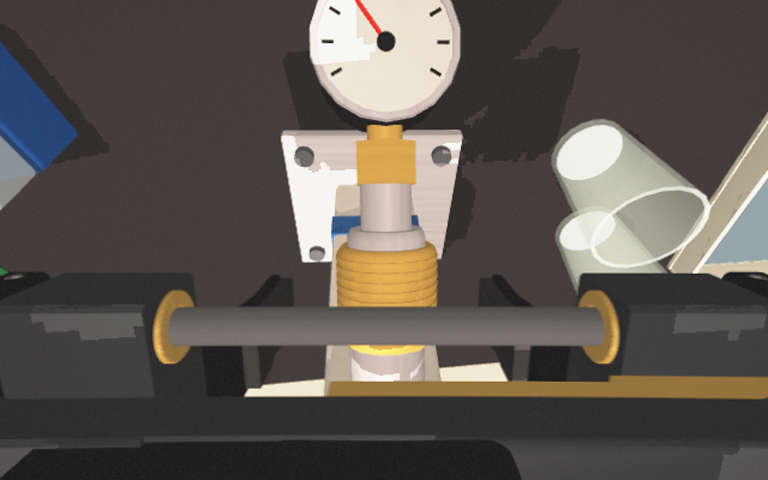

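View pics/side6.png

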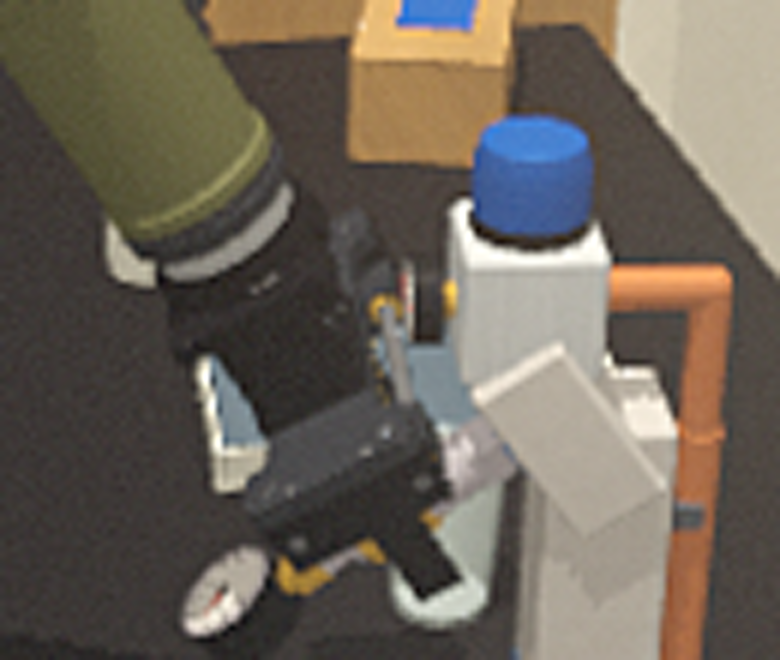

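```bash
python3 - <<'E'
from d import *
w=get_image("wrist");a=get_image("side")
for s in(.150,.152,.154): print(s,(proj(w,turret(q,cp(s,.014)))*1.2).round(1),((proj(a,turret(q,cp(s,.014)))-[260,150])*6).round(0))
print(delta(turret(q,cp(.152,.0107)),0))
E
```

```text
0.15 [385.1  52.5] [218. 578.]
0.152 [385.   45.7] [214. 580.]
0.154 [385.   38.8] [211. 582.]
(array([-0.2, -1.2, 95.1]), array([ 0.5202, -0.1547,  0.1153]))
```

Request:
drive_tool --increments "0 -3 16 0 0; 0 0 16 0 0; 0 0 16 0 0; 0 0 16 0 0; 0 0 16 0 0; 0 2 15 0 0; 0 0 0 0 0; 0 0 0 0 0"

```text
time: 13.7
position: [0.521, -0.1547, 0.1158]
tool_rot: [-1.599, -1.511, 0.82]
ft_force: [-0.0, 0.1, 0.9]
grip_width: 0.998
```

```bash
python3 st.py; python3 - <<'E'
from d import *
where();print(delta(turret(q,cp(.152,.0107)),0))
w=get_image("wrist");crop(w["img"],0,0,640,400,1.2,"wrist7.png")
a=get_image("side");crop(a["img"],240,170,370,280,6,"side7.png")
for s in(.150,.154): print(s,(proj(w,turret(q,cp(s,.014)))*1.2).round(1))
E
```

```text
t 13.7 q [ 0.411 -0.127 -0.047  2.269 -0.369  0.539  2.104] p [ 0.521  -0.1547  0.1158] w 0.998 F [-0.   0.1  0.9]
[[0.088, 0.496, -0.864], [0.995, 0.003, 0.103], [0.054, -0.868, -0.493]] lean 29.8 az 0.4
grasp pt s,n,y mm 151.1 10.6 0.1 tcp [ 0.521  -0.1547  0.1158]
(array([-0.1, -0. ,  0.9]), array([ 0.5202, -0.1547,  0.1153]))
0.15 [385.6 325.2]
0.154 [385.4 315. ]
```

View pics/wrist7.png

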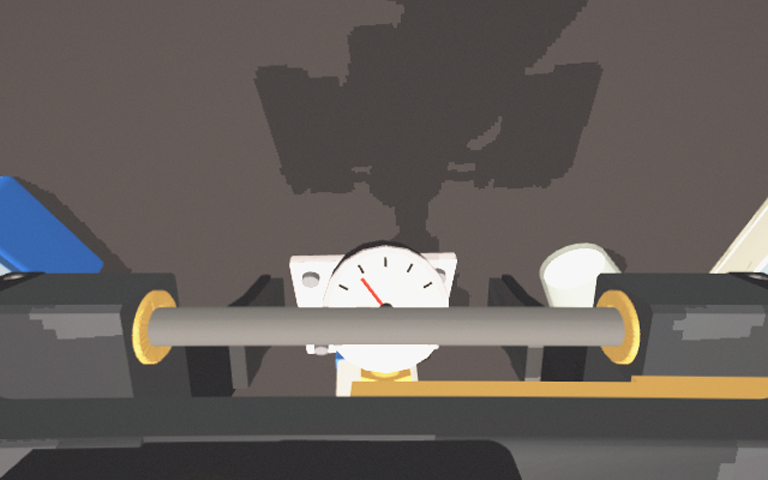

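View pics/side7.png

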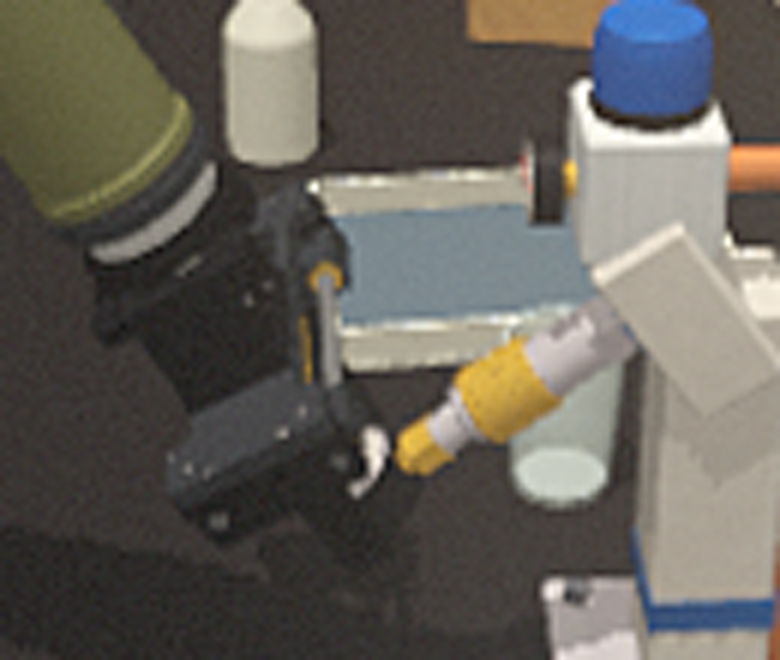

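Request:
drive_tool --increments "0 1 3.5 0 0; 0 0 0 0 255; 0 0 0 0 255; 0 0 0 0 255; 0 0 0 0 255; 0 0 0 0 255; 0 0 0 0 255" --squeeze 30

```text
time: 14.68
position: [0.5179, -0.1542, 0.1126]
tool_rot: [-1.598, -1.51, 0.821]
ft_force: [-0.2, -1.2, -0.3]
grip_width: 0.571
```

```bash
python3 st.py; python3 - <<'E'
from d import *
where()
a=get_image("side");crop(a["img"],240,170,370,280,6,"side8.png")
E
```

```text
t 14.68 q [ 0.41  -0.129 -0.045  2.278 -0.373  0.535  2.111] p [ 0.5179 -0.1542  0.1126] w 0.571 F [-0.2 -1.2 -0.3]
[[0.088, 0.495, -0.864], [0.995, 0.004, 0.103], [0.054, -0.869, -0.492]] lean 29.7 az 0.4
grasp pt s,n,y mm 155.5 9.8 0.2 tcp [ 0.5179 -0.1542  0.1126]
```

View pics/side8.png

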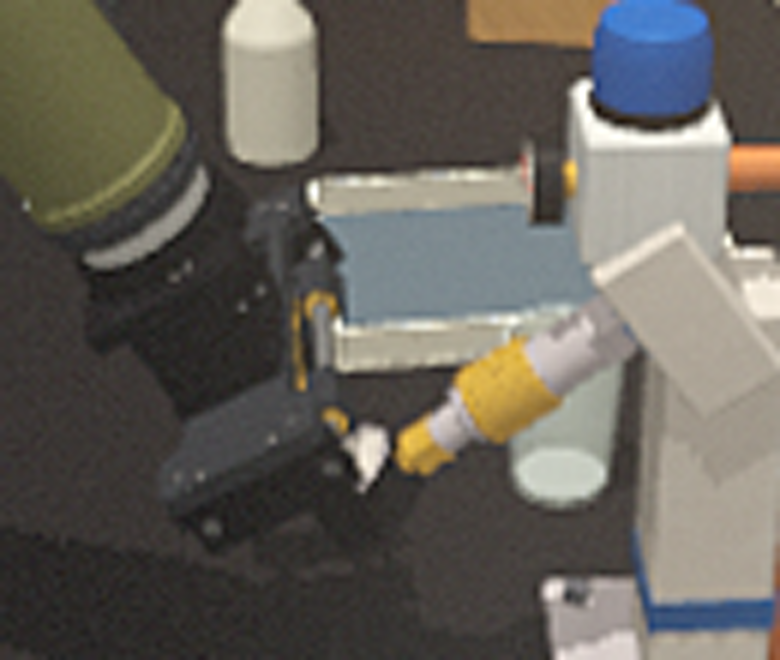

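Request:
drive_tool --increments "0 0.5 5 0 255; 0 0.5 5 0 255; 0 0.5 5 0 255; 0 0.5 5 0 255; 0 0.5 5 0 255; 0 0 0 0 255"

```text
time: 15.48
position: [0.4967, -0.1512, 0.0974]
tool_rot: [-1.596, -1.509, 0.821]
ft_force: [-0.3, 0.7, -1.9]
grip_width: 0.57
```

```bash
python3 st.py; python3 - <<'E'
from d import *
where()
a=get_image("side");crop(a["img"],240,170,370,280,6,"side9.png")
E
```

```text
t 15.47 q [ 0.409 -0.153 -0.031  2.334 -0.401  0.511  2.153] p [ 0.4967 -0.1512  0.0974] w 0.57 F [-0.3  0.7 -1.9]
[[0.088, 0.494, -0.865], [0.995, 0.004, 0.103], [0.055, -0.869, -0.491]] lean 29.6 az 0.5
grasp pt s,n,y mm 181.7 9.6 0.8 tcp [ 0.4967 -0.1512  0.0974]
```

View pics/side9.png

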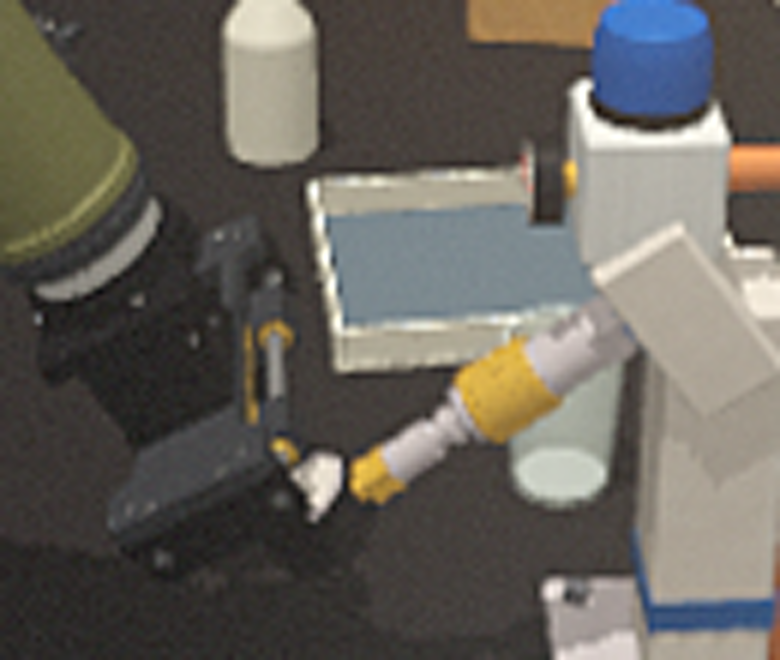

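Request:
drive_tool --increments "0 0.5 5 0 255; 0 0.5 5 0 255; 0 0.5 5 0 255; 0 0.5 5 0 255; 0 0.5 5 0 255; 0 0 0 0 255"

```text
time: 16.27
position: [0.4766, -0.1488, 0.0832]
tool_rot: [-1.597, -1.51, 0.821]
ft_force: [0.1, 0.0, -2.2]
grip_width: 0.57
```

```bash
python3 st.py; python3 - <<'E'
from d import *
where()
a=get_image("side");crop(a["img"],240,170,370,280,6,"side10.png")
E
```

```text
t 16.27 q [ 0.408 -0.176 -0.015  2.387 -0.431  0.487  2.199] p [ 0.4766 -0.1488  0.0832] w 0.57 F [ 0.1  0.  -2.2]
[[0.088, 0.495, -0.865], [0.995, 0.004, 0.103], [0.055, -0.869, -0.492]] lean 29.6 az 0.5
grasp pt s,n,y mm 206.4 9.6 1.0 tcp [ 0.4766 -0.1488  0.0832]
```

View pics/side10.png

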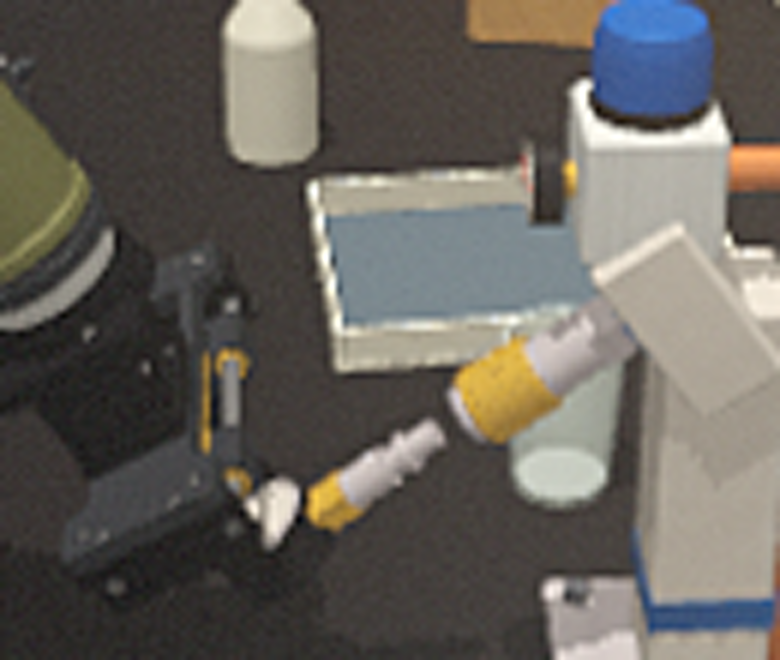

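Request:
drive_tool --increments "0 0.5 5 0 255; 20 0 3 0 255; 20 0 2 0 255; 20 0 2 0 255; 20 -10 -3 0 255; 20 -20 -8 0 255; 20 -20 -8 0 255; 20 -20 -8 0 255; 10 -20 -8 0 255; 0 0 0 0 255"

```text
time: 17.58
position: [0.505, -0.0049, 0.1629]
tool_rot: [-1.581, -1.501, 0.834]
ft_force: [0.0, -0.3, -2.7]
grip_width: 0.568
```

```bash
python3 st.py
```

```text
t 17.57 q [ 0.137 -0.301 -0.165  2.291 -0.068  0.65   1.482] p [ 0.505  -0.0049  0.1629] w 0.568 F [ 0.  -0.3 -2.7]
[[0.085, 0.478, -0.874], [0.995, 0.008, 0.101], [0.056, -0.878, -0.475]] lean 28.6 az 1.0
```

Request:
drive_tool --increments "-2 -12 22 0 255; -2 -12 22 0 255; -2 -12 22 0 255; -2 -12 22 0 255; 0 0 0 0 255"

```text
time: 18.2
position: [0.4739, -0.0072, 0.1253]
tool_rot: [-1.546, -1.462, 0.867]
ft_force: [-0.5, 0.8, -1.7]
grip_width: 0.571
```

```bash
python3 st.py
```

```text
t 18.2 q [ 0.179 -0.301 -0.198  2.351 -0.096  0.641  1.509] p [ 0.4739 -0.0072  0.1253] w 0.571 F [-0.5  0.8 -1.7]
[[0.089, 0.431, -0.898], [0.995, 0.009, 0.103], [0.053, -0.902, -0.428]] lean 25.5 az 1.2
```

Request:
drive_tool --increments "-2 -50 30 0 255; -2 -50 30 0 255; -2 -50 30 0 255; -2 -50 30 0 255; 0 0 0 0 255"

```text
time: 18.82
position: [0.345, 0.03, 0.0692]
tool_rot: [-1.345, -1.203, 1.133]
ft_force: [0.7, 0.2, -0.9]
grip_width: 0.568
```

```bash
python3 st.py
```

```text
t 18.82 q [ 0.431 -0.301 -0.579  2.369 -0.133  0.941  1.433] p [0.345  0.03   0.0692] w 0.568 F [ 0.7  0.2 -0.9]
[[0.079, 0.096, -0.992], [0.996, -0.043, 0.075], [-0.035, -0.994, -0.099]] lean 6.0 az -24.2
```

Request:
drive_tool --increments "5 -15 -25 0 255; 5 -20 -25 0 255; 24 -15 -28 0 255; 24 -15 -28 0 255; 24 -15 -28 0 255; 24 -10 -28 0 255; 24 -10 -28 0 255; 24 -10 -28 0 255; 24 0 -28 0 255; 24 0 -28 0 255; 0 0 0 0 255"

```text
time: 20.2
position: [0.6241, 0.2163, 0.1968]
tool_rot: [-1.342, -1.204, 1.13]
ft_force: [-0.9, 0.1, -1.4]
grip_width: 0.572
```

```bash
python3 st.py; python3 - <<'E'
from d import *
a=get_image("side");crop(a["img"],250,120,380,240,6,"side11.png")
a=get_image("top");crop(a["img"],200,120,360,260,5,"top11.png")
E
```

```text
t 20.2 q [ 0.176  0.394 -0.763  1.514  0.366  1.29   0.86 ] p [0.6241 0.2163 0.1968] w 0.572 F [-0.9  0.1 -1.4]
[[0.079, 0.095, -0.992], [0.996, -0.039, 0.076], [-0.032, -0.995, -0.097]] lean 5.9 az -22.5
```

View pics/side11.png

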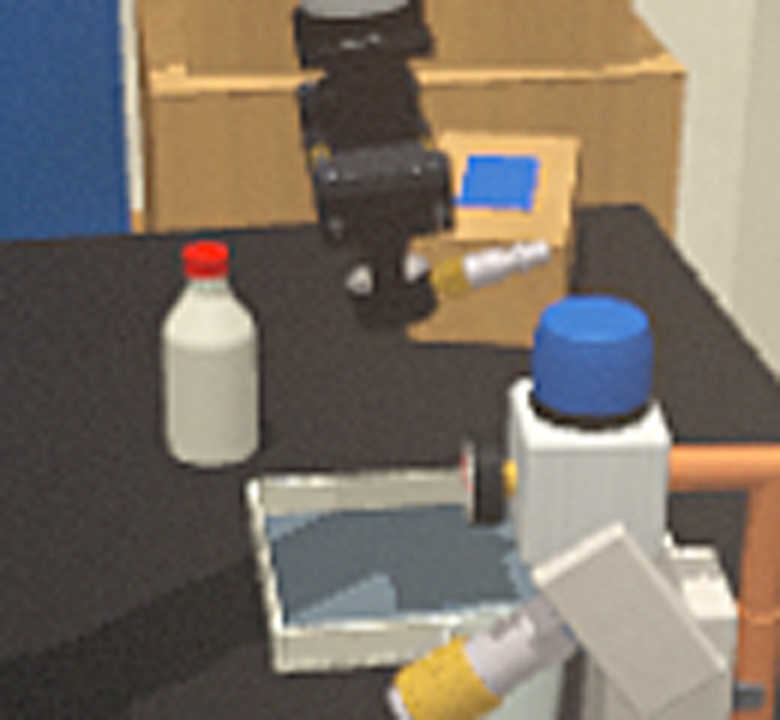

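View pics/top11.png

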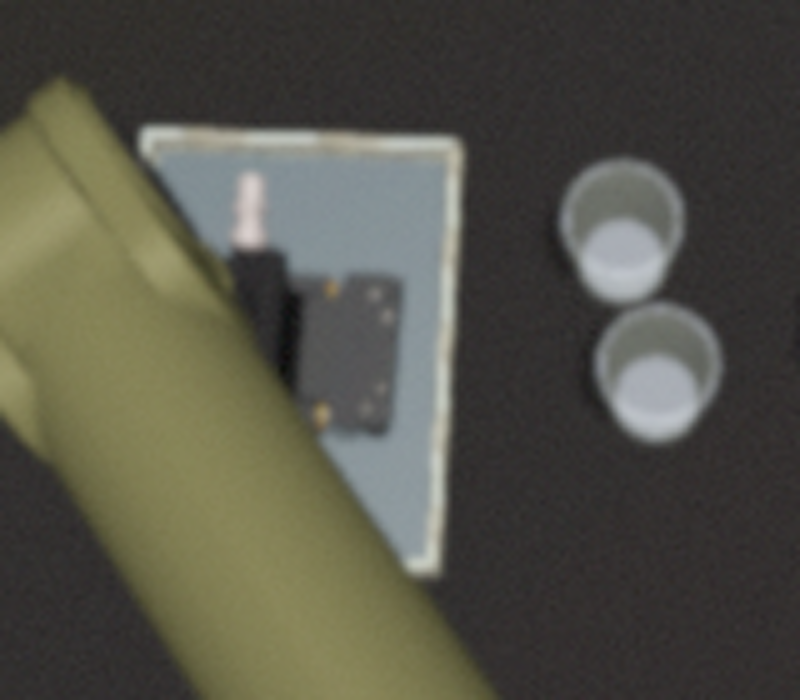

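Request:
drive_tool --increments "0 20 2 0 255; 1 20 2 0 255; 0 20 2 0 255; 1 20 2 0 255; 0 20 2 0 255; 1 20 2 0 255; 0 20 2 0 255; 1 12 1 0 255; 0 8 1 0 255; 0 5 0 0 255; 0 0 0 0 255"

```text
time: 21.68
position: [0.6223, 0.2125, 0.032]
tool_rot: [-1.345, -1.201, 1.132]
ft_force: [0.4, 0.7, -1.0]
grip_width: 0.573
```

```bash
python3 st.py; python3 - <<'E'
from d import *
a=get_image("side");crop(a["img"],260,160,380,260,6.5,"side12.png")
w=get_image("wrist");crop(w["img"],0,0,640,400,1.2,"wrist12.png")
E
```

```text
t 21.68 q [ 0.13   0.537 -0.694  1.682  0.494  1.02   0.751] p [0.6223 0.2125 0.032 ] w 0.573 F [ 0.4  0.7 -1. ]
[[0.08, 0.094, -0.992], [0.996, -0.043, 0.077], [-0.035, -0.995, -0.098]] lean 6.0 az -24.5
```

View pics/side12.png

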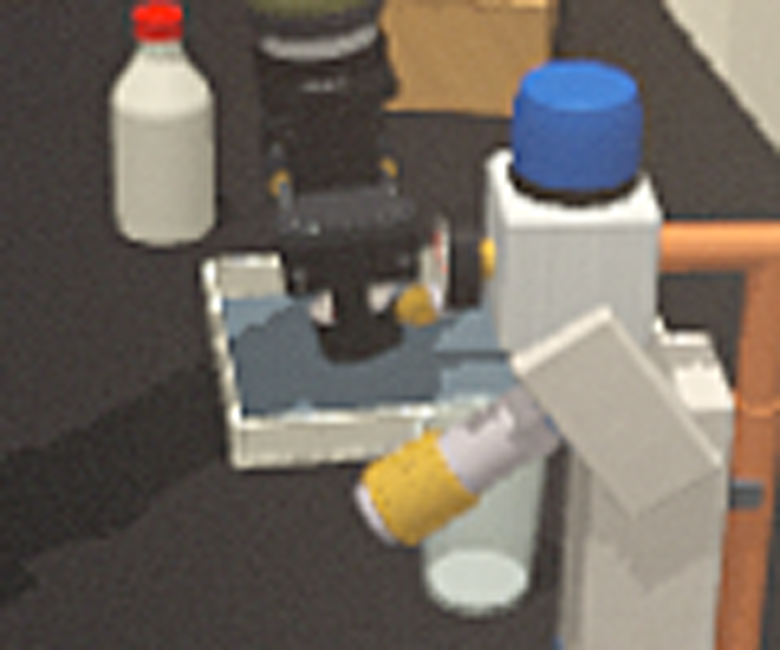

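View pics/wrist12.png

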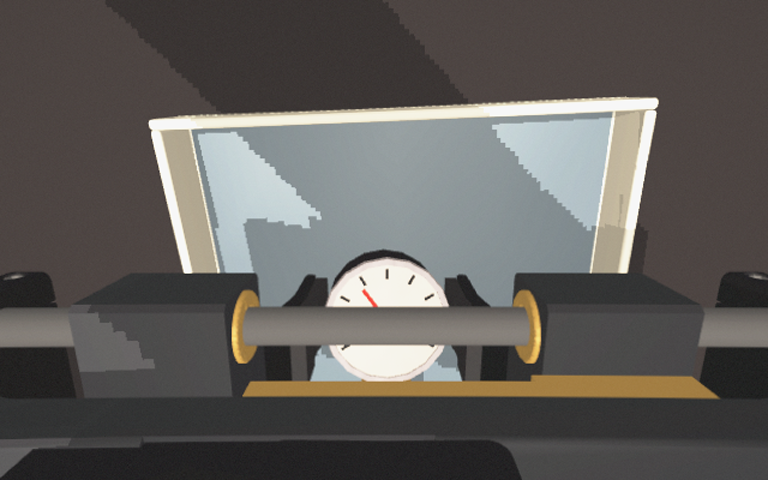

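Request:
drive_tool --increments "0 3 0.3 0 255; 0 3 0.3 0 255; 0 3 0.3 0 255; 0 2.5 0.3 0 255; 0 2.5 0.2 0 255; 0 0 0 0 255; 0 0 0 0 255" --squeeze 10

```text
time: 22.65
position: [0.6222, 0.2121, 0.018]
tool_rot: [-1.345, -1.201, 1.132]
ft_force: [-0.4, -0.2, -0.1]
grip_width: 0.571
```

```bash
python3 st.py
```

```text
t 22.65 q [ 0.123  0.553 -0.686  1.691  0.507  0.998  0.741] p [0.6222 0.2121 0.018 ] w 0.571 F [-0.4 -0.2 -0.1]
[[0.08, 0.094, -0.992], [0.996, -0.043, 0.077], [-0.035, -0.995, -0.097]] lean 6.0 az -24.5
```

Possibly first contact (Fz −0.1 from ≈ −1.5). Continue gently.

Request:
drive_tool --increments "0 1 0.1 0 255; 0 1 0.1 0 255; 0 1 0.1 0 255; 0 0 0 0 255; 0 0 0 0 255" --squeeze 5

```text
time: 23.28
position: [0.622, 0.2118, 0.0151]
tool_rot: [-1.345, -1.201, 1.133]
ft_force: [-3.4, -2.0, 5.0]
grip_width: 0.57
```

```bash
python3 st.py; python3 - <<'E'
from d import *
a=get_image("side");crop(a["img"],290,180,370,240,9,"side13.png")
E
```

```text
t 23.27 q [ 0.122  0.556 -0.684  1.693  0.51   0.994  0.739] p [0.622  0.2118 0.0151] w 0.57 F [-3.4 -2.   5. ]
[[0.08, 0.094, -0.992], [0.996, -0.044, 0.077], [-0.036, -0.995, -0.097]] lean 6.0 az -24.8
```

View pics/side13.png

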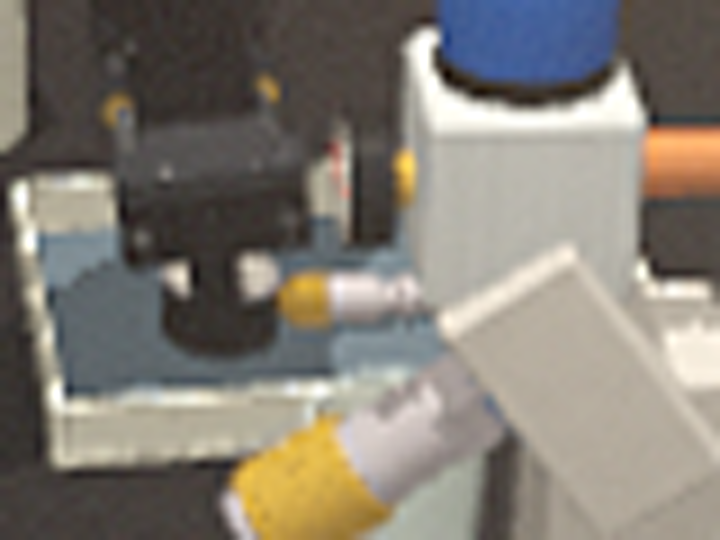

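Request:
drive_tool --increments "0 1 0.1 0 255; 0 0.7 0 0 255; 0 0.7 0 0 255; 0 0 0 0 255; 0 0 0 0 255" --squeeze 3

```text
time: 23.95
position: [0.6226, 0.2115, 0.0125]
tool_rot: [-1.346, -1.201, 1.132]
ft_force: [-0.6, -3.0, 3.5]
grip_width: 0.578
```

```bash
python3 st.py; python3 - <<'E'
from d import *
a=get_image("side");crop(a["img"],290,180,370,240,9,"side14.png")
E
```

```text
t 23.95 q [ 0.121  0.559 -0.682  1.694  0.513  0.99   0.737] p [0.6226 0.2115 0.0125] w 0.578 F [-0.6 -3.   3.5]
[[0.081, 0.095, -0.992], [0.996, -0.043, 0.077], [-0.036, -0.995, -0.098]] lean 6.0 az -24.5
```

View pics/side14.png

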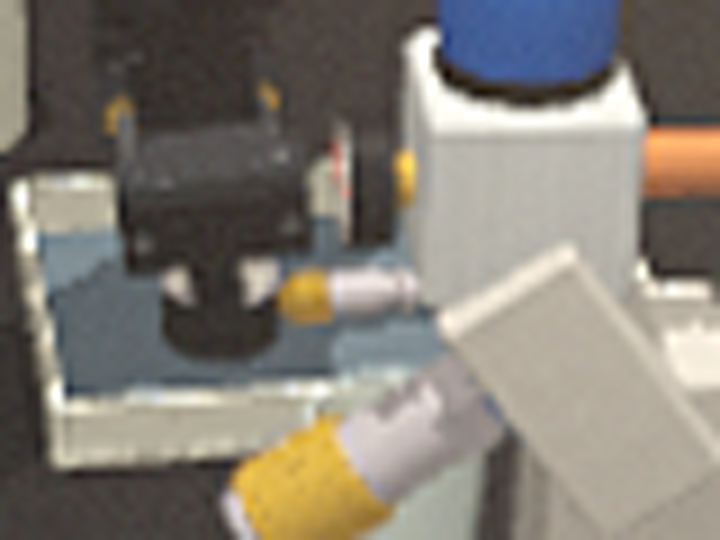

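Flat. Open slowly, then lift.

Request:
drive_tool --increments "0 0 0 0 95; 0 0 0 0 85; 0 0 0 0 75; 0 0 0 0 60; 0 0 0 0 60; 0 0 0 0 60; 0 -10 -1 0 60; 0 -20 -2 0 60; 0 -30 -3 0 60; 0 -40 -4 0 60; 0 -40 -4 0 60; 0 0 0 0 60"

```text
time: 25.5
position: [0.6254, 0.2188, 0.1593]
tool_rot: [-1.349, -1.209, 1.126]
ft_force: [-0.9, -0.5, -0.8]
grip_width: 0.765
```

```bash
python3 st.py; python3 - <<'E'
from d import *
a=get_image("side");crop(a["img"],270,150,390,250,6.5,"side15.png")
w=get_image("wrist");crop(w["img"],0,0,640,400,1.2,"wrist15.png")
a=get_image("top");crop(a["img"],140,120,440,280,2.6,"top15.png")
E
```

```text
t 25.5 q [ 0.168  0.419 -0.755  1.562  0.395  1.22   0.83 ] p [0.6254 0.2188 0.1593] w 0.765 F [-0.9 -0.5 -0.8]
[[0.08, 0.103, -0.991], [0.996, -0.04, 0.076], [-0.032, -0.994, -0.106]] lean 6.3 az -21.2
```

View pics/side15.png

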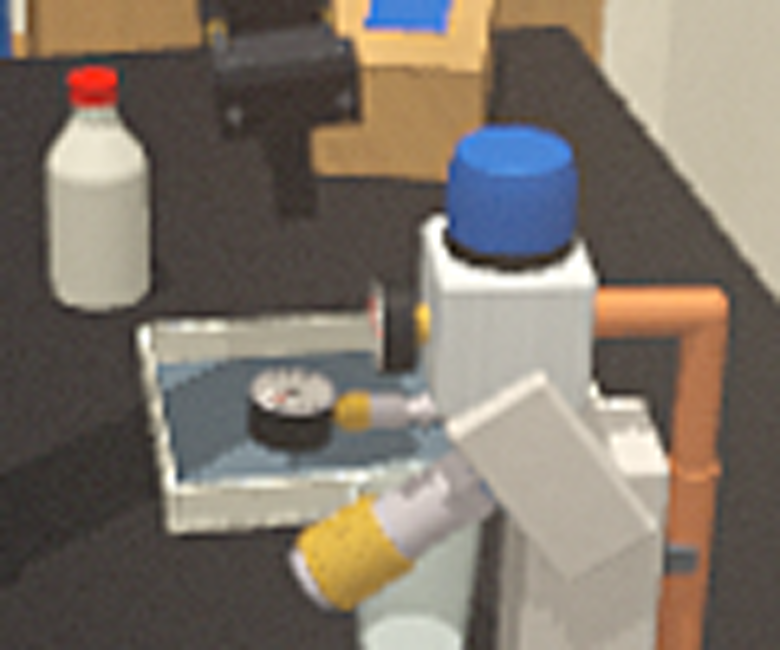

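View pics/wrist15.png

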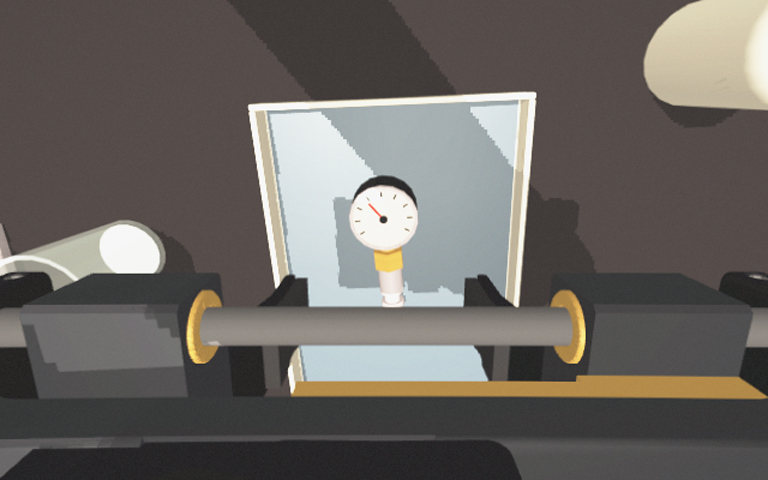

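View pics/top15.png

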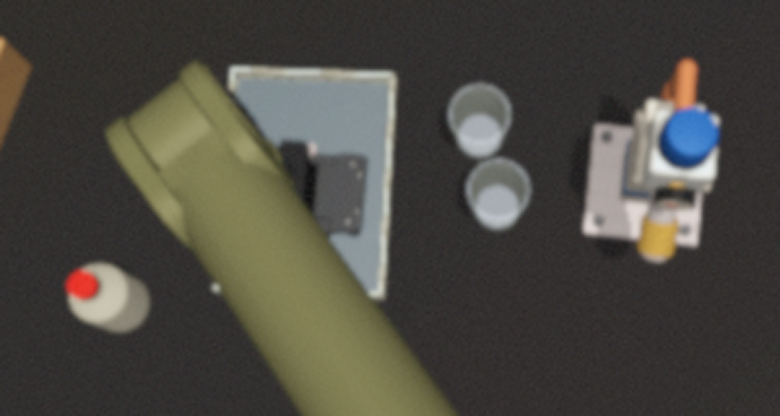

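```bash
python3 - <<'E'
from d import *
from bench import workorder
print(np.abs(ctrl.get_state()['qd']).max())
workorder.close_job()
E
```

```text
0.01850470964229042
the job is handed in; nothing more can be done
```

The gauge is out of the coupler and lying flat on its back, dial up, inside the white tray, and the job is handed in. The hand-in reported no verdict. It took about 25.5 s of the 56 s allowed.

**How it went:**
- **Leaning the gripper:** the drive can only turn the tool about its own axis. I got the lean by driving the arm into its reach limits, which gave about 30° instead of the ideal 35°. I used the opposite limit later to bring the tool back to 6°.
- **Sleeve:** I gripped it and pulled it back against about 16 N at the wrist, until the gauge was pushed out. After release it snapped forward.
- **Gauge:** I drew it out along the coupler and lowered it into the tray. The wrist force in the reading after first contact was about 6 N. I then opened the fingers slowly and lifted clear.

**Last checks:**
- The final side and wrist pictures show the gauge, plug included, inside the tray and flat, with the sleeve forward on the coupler.
- The beakers and wash bottle appear to be where they started, judged by eye in the final pictures. The tip box is outside those crops and was not rechecked; the arm did not go near it.
- The gripper is about 0.15 m above the tray, empty.

**Less certain:**
- The arm's position showed only about 7 mm of sleeve travel at the last measurement, the low end of the 7–9 mm at which the lock opens. Just before release I pulled another 0.5 mm without measuring it. The pictures showed the gauge free.
- During the tilting, joints 2 and 6 sat on their limits, with readings 1–3 mrad past the nominal range. No error was raised.

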